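Present the glass-filled lens cell to the probe

ROBOT

A 7-joint arm with a two-finger parallel gripper is mounted at the origin on the work surface. World frame = base frame: x ahead of the robot, y to its left, z up, the work surface at z = 0. Lengths are in m, angles in rad, forces in N, time in s.
With the tool pointing down it reaches from about 0.425 to 0.925 m from the base axis. Payload 6.8 kg.
Tool frame: the origin (TCP) lies where the fingers leave the gripper's body, on its centre line; the fingertips stand 73 mm ahead of it and the grasp point (between the pads) lies 54 mm ahead of it; z points along the fingers, y is the line along which they close (so a half turn about z gives the same grasp; the last joint's range is limited). The gripper opens to 85 mm and grips with 20 to 120 N. Pads are 22 mm wide; open, the fingers measure 114 mm over their backs; the gripper's body (76 mm by 85 mm) begins 54 mm behind the grasp point. The pads swing forward as they close: fully open they stand 13 mm farther back than shut.
Start: joints at [1.08, 0.477, 0.022, 1.555, -0.011, 1.109, -0.083], TCP at [0.252, -0.626, 0.304] pointing down, gripper open.
Joint ranges: [-2.96, 2.96], [-0.34, 2.1], [-1.41, 1.46], [0.24, 2.44], [-1.37, 4.51], [0.17, 1.92], [-2.96, 2.96]. Speed limits (rad/s): [2.39, 2.39, 3.14, 3.14, 3.14, 3.14, 3.14].

INTERFACE

Orientations are given as a rotation vector (axis times angle).
In Python, from bench import r gives the robot as it stands.
- The arm moves only by the shell command python3 drive.py [OPENING] [FORCE], which reads ROWS from standard input. ROWS is a JSON list of rows, 1 to 5 of them, each an object with the fields trans (a list: dx, dy, dz in parts of the range, where 1.0 means 0.3 m), turn_vec (a list: a rotation vector rx, ry, rz in parts of the range, where 1.0 means 180 degrees); a field left out counts as zero; each row is the pose to reach, as a shift and turn from the pose commanded when the command began, along the tool's axes at that moment; what a row does not reach only later rows make up. A row lasts 1/10 s, in which the tool goes at most 0.05 m and 0.15 rad, less where a joint would pass 70% of its speed; a pose out of reach is approached as far as the arm can. OPENING is the finger opening in m, set as the command begins (- or left out keeps the last). The fingers move at their own pace and stop on an object; FORCE is the grip in N (left out, the last holds). Time passes only in rows, so rows that do not move let the fingers close. It prints the time, the measured TCP pose, the force, the opening and the grip force at its end. No shift or turn number may pass 1 either way. Input that does not fit is refused with a message, and nothing moves.
- r.get_obs(): the state, without advancing time (a new reading comes with each control period).
- r.grab_frame(name): name is "scene" or "top"; returns (picture, depth): 420x560x3 uint8, blue, green, red; 420x560 float32, m along the optical axis (not along the pixel's ray), 0 where there is no reading.
- r.camera_info(name): a dict with "camera_matrix" (3x3 intrinsics, pixels), "k1" (the pictures are not rectified: a ray, as slopes to the right and down, at radius r is drawn at 1 + k1 r^2 times it, then the intrinsics apply), "R" (3x3) and "t" (3): a world point X has camera coordinates R X + t. Camera axes: x right, y down, z forward; pixel columns grow to the right and rows downward; lengths in m; the calibration is good to about 2 mm. A picture is of the moment at which its call begins. camera_info takes no time and is no camera call.
- r.hand_in(): hands the job in; it is judged then, once.
The state is a dict: "clock": time; "joints": joint angles; "qvel": joint speeds; "tau": joint torques, N m; "tcp_pos": TCP position; "orientation": TCP orientation; "contact_force": force on the tool from outside, world axes, zero at the start; "moment": the same for the moment, N m; "grip_width": finger opening in m; "gripper_force": force on a finger pad.
Only numpy, scipy, OpenCV 4.12 (cv2) and the standard library are available. Lean on these libraries where they do the work, as an engineer would, in place of code of your own. Each camera call takes 0.05 s, during which the arm holds its last target. There are 200 camera calls.

TASK

Of the three lens cells standing on the gridded mat, first pick out the one that is too short and stand it upright in the teal reject tray. Then lift the two full-height cells in turn, one at a time, to feel which is heavier (the heavier has its glass fitted), leave the lighter one standing upright on the mat, and finish while still holding the heavier one upright and still in the gripper in front of the probe's glowing orange nose: centred on the nose in height and sideways, with a gap of about 25 mm. Do not touch the probe with anything, do not knock over any cell, and leave the apples and the white tile where they are.

Things in the scene. Friction and masses are not known exactly. Their poses are not given: they have to be found in the camera images.
- cell_a: Full-height lens cell: upright closed cylinder, blue-grey, two bright bands, blue glass top; 36 mm diameter, 60 mm tall, plain rigid sides. Origin: centre of its underside, z up its axis. Looks just like the other full-height cell, but the masses differ by at least 100 g (each is 100 to 500 g; the insert inside has 1 to 2 mm of play); which is heavier changes. Stands on the mat.
- cell_b: Full-height lens cell: upright closed cylinder, blue-grey, two bright bands, blue glass top; 36 mm diameter, 60 mm tall, plain rigid sides. Origin: centre of its underside, z up its axis. Looks just like the other full-height cell, but the masses differ by at least 100 g (each is 100 to 500 g; the insert inside has 1 to 2 mm of play); which is heavier changes. Stands on the mat.
- cell_a_mid (a point): Point at the middle of cell_a: on its axis, 30 mm above its underside.
- cell_b_mid (a point): Point at the middle of cell_b: on its axis, 30 mm above its underside.
- short_cell: The short lens cell, to be rejected: same make, colours and 36 mm diameter as the others but only 36 mm tall. Origin: centre of its underside, z up its axis. 120 to 180 g. Stands on the mat.
- tray: Teal open reject tray, fixed to the mat: 150 x 150 mm outside, 30 mm high, walls and floor 5 mm thick (inside 140 x 140 mm, inner floor 5 mm above the mat). Origin: centre of its underside; x and y along its sides.
- probe: Grey and black probe stand, fixed: foot 110 x 120 x 25 mm, column 36 mm square to 220 mm above the mat, carrying a 60 x 55 x 55 mm clamp and the finned probe, a level cylinder 36 mm in diameter, axis 130 mm above the mat, ending in an orange nose 130 mm from the column axis. Origin: on the mat under the column axis; the probe points along its -x, roughly at the robot.
- probe_nose (a point): Centre of the flat front face of the probe's orange nose, 130 mm above the mat. Its -x axis points straight out of the nose, level; y sideways, z up. A 36 mm cell held with a 25 mm gap has its axis 43 mm out along -x, and its middle at the nose's height.
- apple_red: Red apple, bystander: 74 mm diameter, 64 mm tall without its stalk. Origin: centre of its underside.
- apple_yellow: Yellow apple, bystander: 74 mm diameter, 64 mm tall without its stalk. Origin: centre of its underside.
- mat: Black gridded mat, fixed on the bench, 520 x 860 mm and 3 mm thick: everything listed stands on it, on its top face at z = 0.003 m. Origin: centre of its underside.
- white_tile: White ceramic reference tile, bystander: 50 x 50 x 12 mm, lying flat. Origin: centre of its underside.

How it is judged:
On the way, in this order (a step that is already met when the one before it is completed fails the run):
1. the short cell stands upright in the reject tray, let go, with the other two cells still on the mat (x of short_cell in the frame of tray between -0.06 and 0.06 m and y of short_cell in the frame of tray between -0.06 and 0.06 m and z of short_cell in the frame of tray below 0.015 m and angle between short_cell's own z axis and vertical below 0.15 rad and linear speed of short_cell below 0.03 m/s and contact force between short_cell and the fingers below 0.1 N and height (world z) of each of cell_a, cell_b below 0.013 m), for 0.2 s.
2. the lighter full-height cell is lifted by the gripper 30 mm or more clear of the mat, the other standing on the mat (((height (world z) of cell_b above 0.033 m and contact force between cell_b and the fingers above 0.5 N and height (world z) of cell_a between -0.003 and 0.009 m and angle between cell_a's own z axis and vertical below 0.1 rad and linear speed of cell_a below 0.03 m/s and contact force between cell_a and the fingers below 0.1 N and contact force between cell_a and mat above 2.5 N) or (height (world z) of cell_a above 0.033 m and contact force between cell_a and the fingers above 0.5 N and height (world z) of cell_b between -0.003 and 0.009 m and angle between cell_b's own z axis and vertical below 0.1 rad and linear speed of cell_b below 0.03 m/s and contact force between cell_b and the fingers below 0.1 N and contact force between cell_b and mat above 2.5 N))), for 0.2 s.
3. both full-height cells stand upright on the mat again, let go (height (world z) of cell_a between -0.003 and 0.009 m and angle between each of cell_a, cell_b's own z axis and vertical below 0.1 rad and linear speed of each of cell_a, cell_b below 0.03 m/s and height (world z) of cell_b between -0.003 and 0.009 m and contact force between each of cell_a, cell_b and the fingers below 0.1 N), for 0.2 s.
4. the heavier full-height cell is lifted 30 mm or more clear of the mat, the other standing on the mat (((height (world z) of cell_a above 0.033 m and contact force between cell_a and the fingers above 0.5 N and height (world z) of cell_b between -0.003 and 0.009 m and angle between cell_b's own z axis and vertical below 0.1 rad and linear speed of cell_b below 0.03 m/s and contact force between cell_b and the fingers below 0.1 N and contact force between cell_b and mat between 0.7 and 2.5 N) or (height (world z) of cell_b above 0.033 m and contact force between cell_b and the fingers above 0.5 N and height (world z) of cell_a between -0.003 and 0.009 m and angle between cell_a's own z axis and vertical below 0.1 rad and linear speed of cell_a below 0.03 m/s and contact force between cell_a and the fingers below 0.1 N and contact force between cell_a and mat between 0.7 and 2.5 N))), for 0.2 s.
At the end, for the whole second after the job is handed in: Heavier cell held still in the gripper, touching nothing else, upright within 0.15 rad, its middle within 15 mm of the nose axis in height and sideways, gap to the nose 6 to 47 mm; lighter cell upright on the mat and short cell upright in the tray, both let go (x of short_cell in the frame of tray between -0.06 and 0.06 m and y of short_cell in the frame of tray between -0.06 and 0.06 m and z of short_cell in the frame of tray below 0.015 m and angle between short_cell's own z axis and vertical below 0.15 rad and linear speed of short_cell below 0.03 m/s and contact force between short_cell and the fingers below 0.1 N and ((x of cell_a_mid in the frame of probe_nose between -0.065 and -0.024 m and y of cell_a_mid in the frame of probe_nose between -0.015 and 0.015 m and z of cell_a_mid in the frame of probe_nose between -0.015 and 0.015 m and angle between cell_a's own z axis and vertical below 0.15 rad and linear speed of each of cell_a, cell_b below 0.03 m/s and contact force between cell_a and the fingers above 1 N and contact force between cell_a and probe below 0.1 N and height (world z) of cell_a above 0.06 m and height (world z) of cell_b between -0.003 and 0.009 m and angle between cell_b's own z axis and vertical below 0.1 rad and contact force between cell_b and the fingers below 0.1 N and contact force between cell_b and mat between 0.7 and 2.5 N) or (x of cell_b_mid in the frame of probe_nose between -0.065 and -0.024 m and y of cell_b_mid in the frame of probe_nose between -0.015 and 0.015 m and z of cell_b_mid in the frame of probe_nose between -0.015 and 0.015 m and angle between cell_b's own z axis and vertical below 0.15 rad and linear speed of each of cell_b, cell_a below 0.03 m/s and contact force between cell_b and the fingers above 1 N and contact force between cell_b and probe below 0.1 N and height (world z) of cell_b above 0.06 m and height (world z) of cell_a between -0.003 and 0.009 m and angle between cell_a's own z axis and vertical below 0.1 rad and contact force between cell_a and the fingers below 0.1 N and contact force between cell_a and mat between 0.7 and 2.5 N))); the arm keeps its last pose, push and grip.
It fails at once if a full-height cell or the short cell is tipped over (more than 0.7 rad) (angle between any of cell_a, cell_b, short_cell's own z axis and vertical above 0.7 rad).
It fails at once if the probe or its stand is touched (more than 1 N) by the robot or a cell (contact force between any of the arm, the fingers, cell_a, cell_b, short_cell and probe above 1 N).
It fails at once if an apple or the white tile is moved more than 20 mm (distance of any of apple_red, apple_yellow, white_tile from where it was at the start of the episode above 0.02 m).
It also fails if it takes over 72 s, if anything falls off the work surface, if the arm or the gripper's body presses on something with over 40 N, if the wrist force passes 120 N, or if a joint passes its speed limit or range.

## Working session

There is one attempt and no reset: what is moved stays moved. The work goes in short steps, Python scripts to look and compute and a shell command to move; the robot and the scene stay as the last step left them, time stands still between calls to the robot, and variables do not carry over. Pictures are saved under pics/ and viewed, at most 10 in all, crops included, and the job is handed in when it is done.

```bash
ls; mkdir -p pics
python3 - <<'E'
from bench import r
import cv2,numpy as np
for n in("scene","top"):
    p,d=r.grab_frame(n); cv2.imwrite(f"pics/{n}0.png",p); np.save(f"pics/{n}0.npy",d)
    print(n,r.camera_info(n))
print(r.get_obs())
E
```

```text
bench.py
drive.py
pics
scene {'camera_matrix': array([[444.98699739,   0.        , 282.46414126],
       [  0.        , 444.98699739, 204.88744334],
       [  0.        ,   0.        ,   1.        ]]), 'k1': 0.03033557287596934, 'R': array([[-0.67636729,  0.73649795, -0.00990294],
       [ 0.59395077,  0.53740843, -0.59867743],
       [-0.43560277, -0.41080769, -0.800929  ]]), 't': array([ 0.38293588, -0.28148608,  1.24340077])}
top {'camera_matrix': array([[448.09130102,   0.        , 276.84766398],
       [  0.        , 448.09130102, 206.01310062],
       [  0.        ,   0.        ,   1.        ]]), 'k1': -0.06593378639932387, 'R': array([[ 0.01909634, -0.99960813, -0.02046757],
       [-0.99702037, -0.01750866, -0.0751254 ],
       [ 0.0747376 ,  0.02184121, -0.99696402]]), 't': array([0.00792789, 0.59291042, 1.01717687])}
{'clock': 0.1, 'joints': array([ 1.07991985,  0.47775426,  0.02232505,  1.55629198, -0.01149602,
        1.10930977, -0.08310346]), 'qvel': array([ 0.00072344, -0.00159318,  0.00193348, -0.0027934 ,  0.00247394,
       -0.00125811,  0.00094705]), 'tau': array([ 5.98111612e-03, -5.97755420e+01,  1.61441009e+00, -2.81953651e+01,
        1.28729426e-02,  5.04643918e-03,  3.61042873e-05]), 'tcp_pos': array([ 0.25197398, -0.62578569,  0.3030234 ]), 'orientation': array([-3.08266934e+00, -5.97352750e-01,  6.64327757e-04]), 'contact_force': array([-0.57713216, -0.53876461, -0.50381889]), 'moment': array([ 0.0069454 , -0.07084896, -0.00297127]), 'gripper_force': 0.0, 'grip_width': 0.08535702431884915}
```

View pics/top0.png

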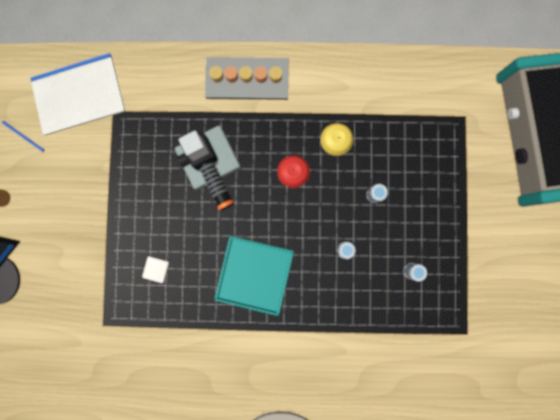

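View pics/scene0.png

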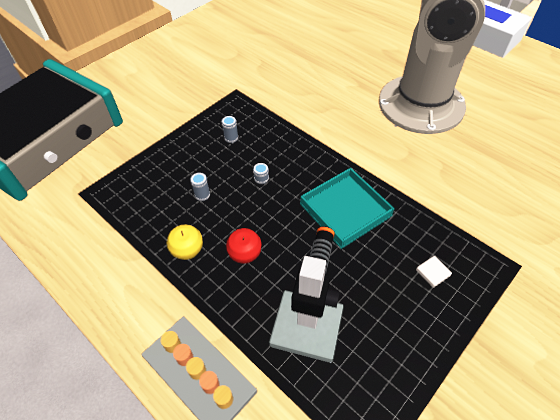

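The top view shows cells at about (379,192), (418,272) and the short one at (347,250). The tray is at (255,275) and the orange nose at (225,205). The red apple is at (293,171), the yellow apple at (337,139) and the tile at (155,270). The scene view agrees: short cell at (261,173), nose at (325,232).

```bash
cat > h.py <<'E'
import cv2,numpy as np
from bench import r
def ray(n,uv):
    c=r.camera_info(n);K=c["camera_matrix"];R=np.array(c["R"]);t=np.array(c["t"])
    p=cv2.undistortPoints(np.array(uv,float).reshape(-1,1,2),K,np.array([c["k1"],0,0,0,0.]))[:,0]
    return -R.T@t,np.c_[p,np.ones(len(p))]@R
def plane(n,uv,z):
    o,d=ray(n,uv); return o+d*((z-o[2])/d[:,2])[:,None]
def depthpts(n,uv,dep):
    o,d=ray(n,uv); uv=np.array(uv,int); return o+d*dep[uv[:,1],uv[:,0]][:,None]
def two(ua,ub):
    a,da=ray("top",[ua]);b,db=ray("scene",[ub]);da=da[0];db=db[0]
    s=np.linalg.lstsq(np.c_[da,-db],b-a,rcond=None)[0];P=a+da*s[0];Q=b+db*s[1]
    return (P+Q)/2,np.linalg.norm(P-Q)
def blobs(p,lo,hi,amin):
    m=cv2.inRange(cv2.cvtColor(p,cv2.COLOR_BGR2HSV),lo,hi)
    n,l,s,c=cv2.connectedComponentsWithStats(m)
    return [(c[i],s[i],np.argwhere(l==i)[:,::-1]) for i in range(1,n) if s[i,4]>=amin]
E
python3 - <<'E'
from h import *
np.set_printoptions(precision=4,suppress=True)
im={n:cv2.imread(f"pics/{n}0.png") for n in("top","scene")}
dp={n:np.load(f"pics/{n}0.npy") for n in im}
for n in im:
    print(n)
    for name,lo,hi,am in(("glass",(95,60,120),(115,200,255),20),("orange",(4,150,120),(16,255,255),15),("teal",(82,120,60),(94,255,255),1500)):
        for c,s,px in blobs(im[n],lo,hi,am):
            P=depthpts(n,px,dp[n]); print(name,c,s[:5],np.median(P,0),"std",P.std(0))
            if name=="glass":
                for z in(.063,.039): print("   z",z,plane(n,[c],z)[0])
            if name=="teal":
                R=cv2.minAreaRect(px.astype(np.float32)); b=cv2.boxPoints(R); q=plane(n,b,.033);print(q,q.mean(0))
for x in("red","yellow"):
    lo,hi=((0,180,80),(3,255,255)) if x=="red" else((22,150,100),(32,255,255))
    for c,s,px in blobs(im["top"],lo,hi,300): print(x,c,plane("top",[c],.035))
# nose & column from depth in top
o=depthpts("top",[(x,y) for y in range(120,215) for x in range(170,245)],dp["top"])
k=o[:,2]>.2; print("column/clamp top",np.median(o[k],0),o[k].min(0),o[k].max(0))
k=(o[:,2]>.135)&(o[:,2]<.153);print(k.sum())
q=o[k][:,:2];print(q.min(0),q.max(0),cv2.fitLine(q.astype(np.float32),cv2.DIST_L2,0,.01,.01).ravel())
for x0,y0,x1,y1 in((140,255,172,286),):print("tile",plane("top",[((155,270))],.015))
E
```

```text
top
glass [70.2072 66.75  ] [ 31  54  80  27 304] [0.9293 0.5344 0.0146] std [0.038  0.0721 0.0844]
   z 0.063 [0.9101 0.5112 0.063 ]
   z 0.039 [0.9197 0.5236 0.039 ]
glass [ 22.0708 135.5487] [  2 122  41  29 113] [0.7557 0.6491 0.0087] std [0.0205 0.0319 0.0021]
   z 0.063 [0.7445 0.6174 0.063 ]
   z 0.039 [0.75   0.6324 0.039 ]
glass [378.9014 191.9014] [375 188   9   9  71] [ 0.6248 -0.2092  0.0652] std [0.0053 0.0053 0.0016]
   z 0.063 [ 0.6252 -0.2093  0.063 ]
   z 0.039 [ 0.6279 -0.2142  0.039 ]
glass [347. 250.] [343 246   9   9  69] [ 0.4945 -0.1421  0.0416] std [0.0058 0.0173 0.1216]
   z 0.063 [ 0.4948 -0.139   0.063 ]
   z 0.039 [ 0.4944 -0.1423  0.039 ]
glass [418.3797 272.557 ] [414 268  10  10  79] [ 0.4474 -0.2962  0.0655] std [0.0055 0.0056 0.0017]
   z 0.063 [ 0.4478 -0.2974  0.063 ]
   z 0.039 [ 0.4462 -0.3045  0.039 ]
orange [224.7895 203.9868] [218 200  15  10  76] [0.5854 0.1222 0.148 ] std [0.0096 0.0164 0.1054]
teal [254.0294 275.3311] [ 215  236   79   80 4425] [0.4314 0.0684 0.0093] std [0.0447 0.0444 0.069 ]
[[ 0.3735  0.1584  0.033 ]
 [ 0.5238  0.1263  0.
[... 735 characters left out ...]
69] [177 349  16  17  83] [0.9036 0.0774 0.0429] std [0.008  0.0035 0.008 ]
orange [211.3544 387.7595] [202 379  17  14  79] [0.9043 0.1481 0.042 ] std [0.0078 0.0035 0.0068]
teal [346.5468 206.3338] [ 300  167   95   82 4155] [0.4268 0.0712 0.0088] std [0.0627 0.0531 0.064 ]
[[ 0.5022 -0.0167  0.033 ]
 [ 0.3189 -0.0201  0.033 ]
 [ 0.3764  0.1672  0.033 ]
 [ 0.5396  0.1576  0.033 ]] [0.4343 0.072  0.033 ]
red [294.0613 171.2875] [[ 0.6727 -0.0196  0.035 ]]
yellow [338.4212 139.832 ] [[ 0.748  -0.1212  0.035 ]]
column/clamp top [0.6917 0.1771 0.2235] [ 0.515  -0.0039  0.2004] [0.7184 0.2038 1.0588]
895
[0.5736 0.1092] [0.7294 0.2264] [0.7664 0.6423 0.633  0.153 ]
tile [[0.4381 0.3011 0.015 ]]
```

```bash
cat >> h.py <<'E'
from scipy.spatial.transform import Rotation as Ro
def go(x,y,zg,deg):
    """tool-axes shift/turn to put grasp point at x,y,zg with closing line (tool y) at deg, tool down"""
    o=r.get_obs(); R=Ro.from_rotvec(o["orientation"]); a=np.radians(deg)
    yv=np.array([np.cos(a),np.sin(a),0]); zv=np.array([0,0,-1.]); G=Ro.from_matrix(np.c_[np.cross(yv,zv),yv,zv])
    print("now",o["tcp_pos"].round(4),"d",R.inv().apply(np.array([x,y,zg+.054])-o["tcp_pos"]).round(4),"rv",(R.inv()*G).as_rotvec().round(4))
E
python3 - <<'E'
from h import *
np.set_printoptions(precision=4,suppress=True)
im={n:cv2.imread(f"pics/{n}0.png") for n in("top","scene")}
dp={n:np.load(f"pics/{n}0.npy") for n in im}
for n,(x0,x1,y0,y1) in(("top",(170,245,120,215)),("scene",(265,345,225,365))):
    uv=np.array([(x,y) for y in range(y0,y1) for x in range(x0,x1)]); o=depthpts(n,uv,dp[n])
    k=(o[:,2]>.217)&(o[:,2]<.23)&(o[:,0]>.6); c=cv2.minAreaRect(o[k][:,:2].astype(np.float32)); print(n,"col",k.sum(),o[k].mean(0),c)
    k=(o[:,2]>.02)&(o[:,2]<.032)&(o[:,0]>.6); print("foot",k.sum(),cv2.minAreaRect(o[k][:,:2].astype(np.float32)))
    bl=[b for b in blobs(im[n],(4,150,120),(16,255,255),15) if b[0][1]<240][0]
    print("nose mask rect",cv2.minAreaRect(bl[2].astype(np.float32)),"depth pts")
    P=depthpts(n,bl[2],dp[n]); P=P[(P[:,2]>.1)&(P[:,2]<.16)]; print(P.mean(0),P.min(0),P.max(0))
    k=(o[:,2]>.11)&(o[:,2]<.153)&(o[:,0]<.66); q=o[k]; print("barrel",k.sum(),cv2.fitLine(q[:,:2].astype(np.float32),cv2.DIST_HUBER,0,.01,.01).ravel())
    cv2.imwrite(f"pics/probe_{n}.png",cv2.resize(im[n][y0:y1,x0:x1],None,fx=4,fy=4,interpolation=cv2.INTER_CUBIC))
go(.493,-.1405,.15,-60)
E
python3 - <<'E'
import cv2,numpy as np
a=cv2.imread("pics/probe_top.png");b=cv2.imread("pics/probe_scene.png")
h=max(a.shape[0],b.shape[0]);f=lambda i:cv2.copyMakeBorder(i,0,h-i.shape[0],0,0,cv2.BORDER_CONSTANT)
cv2.imwrite("pics/probe.png",np.hstack([f(a),f(b)]))
E
```

```text
top col 369 [0.6948 0.1798 0.2235] ((0.6956411600112915, 0.18045173585414886), (0.03693001717329025, 0.03659016638994217), 27.850126266479492)
foot 1085 ((0.7037984728813171, 0.18464785814285278), (0.11129356920719147, 0.11918767541646957), 27.01386260986328)
nose mask rect ((224.90003967285156, 203.80003356933594), (4.919349670410156, 15.205260276794434), 63.43495178222656) depth pts
[0.5855 0.1231 0.1472] [0.5754 0.1094 0.1364] [0.5948 0.1379 0.154 ]
barrel 705 [0.8588 0.5123 0.6193 0.1418]
scene col 506 [0.6951 0.1839 0.2225] ((0.6939707398414612, 0.18316419422626495), (0.03672723099589348, 0.03586608171463013), 28.00825309753418)
foot 2706 ((0.7032521963119507, 0.187835693359375), (0.11136811971664429, 0.11994663625955582), 27.74049186706543)
nose mask rect ((326.1095886230469, 230.0410919189453), (17.0880069732666, 6.320221900939941), 20.556045532226562) depth pts
[0.583  0.1264 0.1456] [0.5737 0.1114 0.1317] [0.5919 0.1402 0.1519]
barrel 616 [0.8497 0.5273 0.611  0.1413]
now [ 0.252  -0.6258  0.303 ] d [ 0.4049 -0.36    0.0996] rv [-0.0016 -0.     -0.1408]
```

View pics/probe.png

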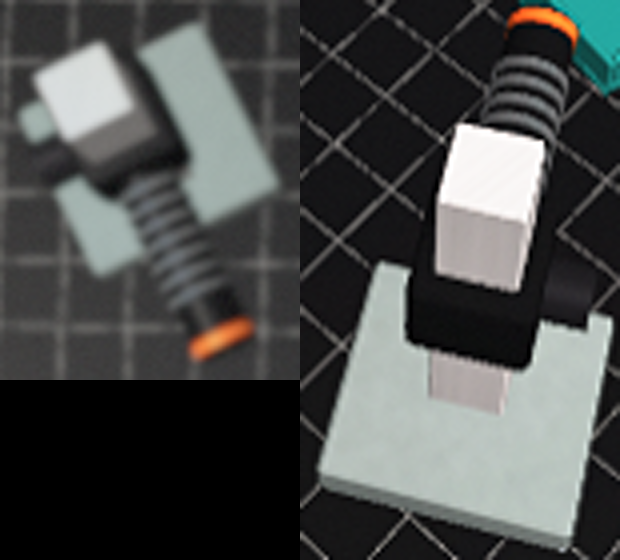

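The crop shows the nose ring at the tip of the barrel, with the column square at yaw ≈ 27.8°. Column axis is (0.695, 0.182), so the nose is at (0.580, 0.1215), and the cell goes at (0.542, 0.1016) with the closing line at −62°. Next I move over the short cell.

The rows are not in the units I measure in: shifts go in shares of 0.3 m and turns go in shares of 180 degrees. I convert before sending: 0.18 m / 0.3 = 0.6, -0.16 m / 0.3 = -0.5333, -0.106 rad / 3.1416 = -0.0337.

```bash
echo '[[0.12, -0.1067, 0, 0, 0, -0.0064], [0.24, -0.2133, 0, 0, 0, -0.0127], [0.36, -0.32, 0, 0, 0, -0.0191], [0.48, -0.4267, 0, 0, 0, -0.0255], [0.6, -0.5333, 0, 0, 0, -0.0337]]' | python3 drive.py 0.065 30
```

```text
refused: ROWS must be a list of objects, one for each row. Nothing was moved.
```

I used the wrong layout. The manual says a list of objects, one for each row; once more.

```bash
echo '[{"trans": [0.12, -0.1067, 0], "turn_vec": [0, 0, -0.0064]}, {"trans": [0.24, -0.2133, 0], "turn_vec": [0, 0, -0.0127]}, {"trans": [0.36, -0.32, 0], "turn_vec": [0, 0, -0.0191]}, {"trans": [0.48, -0.4267, 0], "turn_vec": [0, 0, -0.0255]}, {"trans": [0.6, -0.5333, 0], "turn_vec": [0, 0, -0.0337]}]' | python3 drive.py 0.065 30
python3 -c "
from h import *
go(.493,-.1405,.15,-62)"
```

```text
clock: 0.6
tcp_pos: [0.3598, -0.4085, 0.3036]
orientation: [-3.048, -0.761, 0.0]
contact_force: [1.0, -0.1, -0.2]
grip_width: 0.065
gripper_force: 0.0
now [ 0.3598 -0.4085  0.3036] d [ 0.2436 -0.1738  0.0997] rv [-0.0004  0.0002  0.0009]
```

```bash
echo '[{"trans": [0.12, -0.0867, 0.05]}, {"trans": [0.24, -0.1733, 0.1]}, {"trans": [0.36, -0.26, 0.15]}, {"trans": [0.48, -0.3467, 0.2]}, {"trans": [0.6, -0.4333, 0.25]}]' | python3 drive.py 
echo '[{"trans": [0.1067, -0.0733, 0.04]}, {"trans": [0.212, -0.146, 0.0823]}, {"trans": [0.212, -0.146, 0.0823]}]' | python3 drive.py 
python3 -c "
from h import *
go(.493,-.1405,.026,-62)"
```

```text
clock: 1.1
tcp_pos: [0.4575, -0.2095, 0.2283]
orientation: [3.048, 0.76, -0.0]
contact_force: [0.9, 0.1, 0.5]
grip_width: 0.065
gripper_force: 0.0
clock: 1.4
tcp_pos: [0.4943, -0.1366, 0.2027]
orientation: [-3.041, -0.773, 0.0]
contact_force: [-0.1, 0.1, -0.1]
grip_width: 0.0653
gripper_force: 0.0
now [ 0.4943 -0.1366  0.2027] d [-0.003   0.0032  0.1227] rv [-0.0035 -0.0006  0.0089]
```

In the tool's units: 0.06 m / 0.3 = 0.2, 0.03 m / 0.3 = 0.1.

```bash
echo '[{"trans": [0, 0, 0.1]}, {"trans": [0, 0, 0.2]}, {"trans": [0, 0, 0.2]}, {"trans": [0, 0, 0.2]}]' | python3 drive.py 
python3 -c "
from h import *
go(.493,-.1405,.026,-62)"
```

```text
clock: 1.8
tcp_pos: [0.4925, -0.143, 0.1443]
orientation: [-3.048, -0.759, 0.002]
contact_force: [-0.1, -0.0, -0.0]
grip_width: 0.0649
gripper_force: 0.0
now [ 0.4925 -0.143   0.1443] d [ 0.0017 -0.0019  0.0643] rv [-0.0008  0.0011 -0.0004]
```

In the tool's units: 0.064 m / 0.3 = 0.2133, 0.06 m / 0.3 = 0.2.

```bash
echo '[{"trans": [0.0057, -0.0063, 0.0833]}, {"trans": [0.0057, -0.0063, 0.15]}, {"trans": [0.0057, -0.0063, 0.2]}, {"trans": [0.0057, -0.0063, 0.2133]}, {"trans": [0.0057, -0.0063, 0.2133]}]' | python3 drive.py
echo '[{}, {}, {}, {}, {}]' | python3 drive.py 0.0 30
echo '[{}, {}, {}, {}]' | python3 drive.py
```

```text
clock: 2.3
tcp_pos: [0.494, -0.1405, 0.0811]
orientation: [3.048, 0.759, 0.001]
contact_force: [-1.1, 0.6, -0.2]
grip_width: 0.065
gripper_force: 0.0
clock: 2.8
tcp_pos: [0.4942, -0.1404, 0.0815]
orientation: [3.047, 0.76, 0.003]
contact_force: [-1.4, -0.5, 6.3]
grip_width: 0.0352
gripper_force: 29.4
clock: 3.2
tcp_pos: [0.4941, -0.1404, 0.0815]
orientation: [3.047, 0.76, 0.003]
contact_force: [-0.8, 0.6, 6.8]
grip_width: 0.0353
gripper_force: 29.4
```

In the tool's units: -0.09 m / 0.3 = -0.3, -0.07 m / 0.3 = -0.2333.

```bash
echo '[{"trans": [0, 0, -0.05]}, {"trans": [0, 0, -0.1333]}, {"trans": [0, 0, -0.2333]}, {"trans": [0, 0, -0.3]}, {"trans": [0, 0, -0.3]}]' | python3 drive.py
python3 -c "
from h import *
print(r.get_obs()['grip_width'])
go(.438,.07,.1155,-62)"
```

```text
clock: 3.7
tcp_pos: [0.4951, -0.1406, 0.1732]
orientation: [3.046, 0.759, 0.008]
contact_force: [0.3, 0.2, -1.4]
grip_width: 0.0349
gripper_force: 30.3
0.03493530827248546
now [ 0.4951 -0.1406  0.1732] d [ 0.0484 -0.2128  0.0031] rv [ 0.004  -0.0045 -0.0002]
```

In the tool's units: -0.195 m / 0.3 = -0.65, -0.16 m / 0.3 = -0.5333.

```bash
echo '[{"trans": [0.03, -0.1333, 0]}, {"trans": [0.06, -0.2667, 0]}, {"trans": [0.09, -0.4, 0]}, {"trans": [0.12, -0.5333, 0]}, {"trans": [0.15, -0.65, 0]}]' | python3 drive.py
echo '[{"trans": [0.01, -0.06, 0]}, {"trans": [0.01, -0.06, 0]}, {"trans": [0.01, -0.06, 0]}, {"trans": [0.01, -0.06, 0]}]' | python3 drive.py
python3 -c "
from h import *
go(.438,.07,.0335,-62)"
```

```text
clock: 4.2
tcp_pos: [0.4402, 0.0547, 0.1694]
orientation: [-3.048, -0.761, 0.002]
contact_force: [0.8, -0.8, -1.9]
grip_width: 0.035
gripper_force: 30.5
clock: 4.6
tcp_pos: [0.4359, 0.0691, 0.1698]
orientation: [3.048, 0.757, -0.001]
contact_force: [0.1, -0.9, -2.3]
grip_width: 0.0351
gripper_force: 30.5
now [0.4359 0.0691 0.1698] d [0.0024 0.0002 0.0823] rv [ 0.0003  0.0009 -0.0018]
```

In the tool's units: 0.078 m / 0.3 = 0.26, 0.07 m / 0.3 = 0.2333.

```bash
echo '[{"trans": [0.0067, 0, 0.1]}, {"trans": [0.0067, 0, 0.1833]}, {"trans": [0.0067, 0, 0.2333]}, {"trans": [0.0067, 0, 0.26]}, {"trans": [0.0067, 0, 0.26]}]' | python3 drive.py
echo '[{"trans": [0, 0, 0.0067]}, {"trans": [0, 0, 0.01]}, {"trans": [0, 0, 0.01]}, {"trans": [0, 0, 0.01]}]' | python3 drive.py
```

```text
clock: 5.1
tcp_pos: [0.4373, 0.0704, 0.0914]
orientation: [3.049, 0.758, -0.003]
contact_force: [0.0, 0.3, -2.6]
grip_width: 0.0351
gripper_force: 30.6
clock: 5.5
tcp_pos: [0.4379, 0.0714, 0.0896]
orientation: [3.048, 0.76, 0.002]
contact_force: [0.0, -0.5, -1.6]
grip_width: 0.0349
gripper_force: 30.6
```

In the tool's units: 0.003 m / 0.3 = 0.01, 0.0015 m / 0.3 = 0.005.

```bash
echo '[{"trans": [0, 0, 0.005]}, {"trans": [0, 0, 0.01]}, {"trans": [0, 0, 0.01]}, {"trans": [0, 0, 0.01]}]' | python3 drive.py
```

```text
clock: 5.9
tcp_pos: [0.4377, 0.0714, 0.0865]
orientation: [3.048, 0.76, 0.001]
contact_force: [-1.1, -0.2, 5.9]
grip_width: 0.0351
gripper_force: 31.2
```

Floor contact. Releasing and retreating.

In the tool's units: -0.11 m / 0.3 = -0.3667, -0.09 m / 0.3 = -0.3.

```bash
echo '[{}, {}, {}, {}]' | python3 drive.py .055
echo '[{"trans": [0, 0, -0.0667]}, {"trans": [0, 0, -0.1667]}, {"trans": [0, 0, -0.3]}, {"trans": [0, 0, -0.3667]}, {"trans": [0, 0, -0.3667]}]' | python3 drive.py
python3 -c "
from h import *
go(.4467,-.2955,.11,-62)"
```

```text
clock: 6.3
tcp_pos: [0.4375, 0.0714, 0.0861]
orientation: [-3.048, -0.76, 0.0]
contact_force: [0.7, -0.0, -0.0]
grip_width: 0.0548
gripper_force: 0.0
clock: 6.8
tcp_pos: [0.4392, 0.0717, 0.1989]
orientation: [3.048, 0.759, 0.009]
contact_force: [0.6, -0.8, 0.4]
grip_width: 0.0553
gripper_force: 0.0
now [0.4392 0.0717 0.1989] d [-0.1659  0.3277  0.0345] rv [ 0.0019 -0.0056 -0.0003]
```

In the tool's units: 0.2 m / 0.3 = 0.6667, 0.16 m / 0.3 = 0.5333.

```bash
echo '[{"trans": [-0.0667, 0.1333, 0]}, {"trans": [-0.1333, 0.2667, 0]}, {"trans": [-0.2, 0.4, 0]}, {"trans": [-0.2667, 0.5333, 0]}, {"trans": [-0.3333, 0.6667, 0]}]' | python3 drive.py .065
echo '[{"trans": [-0.0667, 0.1333, 0.0333]}, {"trans": [-0.1333, 0.2667, 0.0667]}, {"trans": [-0.22, 0.4267, 0.1]}, {"trans": [-0.22, 0.4267, 0.1]}, {"trans": [-0.22, 0.4267, 0.1]}]' | python3 drive.py
python3 - <<'E'
from h import *
p,d=r.grab_frame("scene"); cv2.imwrite("pics/s1.png",p)
go(.4467,-.2955,.037,-62)
E
```

```text
clock: 7.3
tcp_pos: [0.4424, -0.1539, 0.1951]
orientation: [-3.048, -0.76, 0.002]
contact_force: [0.3, 0.2, 1.0]
grip_width: 0.0653
gripper_force: 0.0
clock: 7.8
tcp_pos: [0.4437, -0.2975, 0.1645]
orientation: [-3.048, -0.754, 0.004]
contact_force: [0.1, -0.2, 0.5]
grip_width: 0.0652
gripper_force: 0.0
now [ 0.4444 -0.2958  0.165 ] d [0.0023 0.001  0.074 ] rv [-0.0021  0.001  -0.0007]
```

View pics/s1.png

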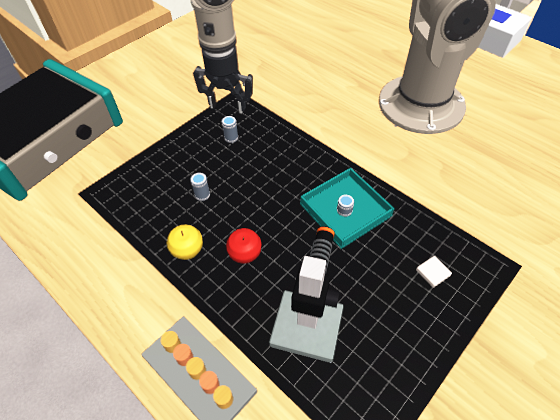

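The short cell stands upright in the tray at (345,205), and the other two are undisturbed at (230,129) and (200,186). The gripper hangs above the near cell. Descending, gripping and lifting.

```bash
echo '[{"trans": [0.0077, 0.0033, 0.1]}, {"trans": [0.0077, 0.0033, 0.1833]}, {"trans": [0.0077, 0.0033, 0.2333]}, {"trans": [0.0077, 0.0033, 0.2467]}, {"trans": [0.0077, 0.0033, 0.2467]}]' | python3 drive.py
echo '[{}, {}, {}, {}, {}]' | python3 drive.py 0.0 40
echo '[{"trans": [0, 0, -0.0333]}, {"trans": [0, 0, -0.0833]}, {"trans": [0, 0, -0.1333]}, {"trans": [0, 0, -0.1667]}, {"trans": [0, 0, -0.1667]}]' | python3 drive.py 
for i in 1 2 3; do echo '[{}, {}, {}, {}, {}]' | python3 drive.py |grep -E "tcp|force"; done
```

```text
clock: 8.35
tcp_pos: [0.4477, -0.2943, 0.0919]
orientation: [-3.046, -0.763, 0.001]
contact_force: [0.1, 0.2, -0.7]
grip_width: 0.0647
gripper_force: 0.0
clock: 8.85
tcp_pos: [0.448, -0.2957, 0.0934]
orientation: [3.048, 0.761, 0.002]
contact_force: [-1.2, 2.8, 5.3]
grip_width: 0.036
gripper_force: 39.7
clock: 9.35
tcp_pos: [0.4481, -0.2965, 0.1439]
orientation: [3.046, 0.759, 0.003]
contact_force: [0.1, -0.6, -4.4]
grip_width: 0.0357
gripper_force: 40.8
tcp_pos: [0.4474, -0.2959, 0.1418]
contact_force: [-0.4, -0.2, -4.7]
gripper_force: 40.8
tcp_pos: [0.4475, -0.296, 0.1422]
contact_force: [-0.2, 0.3, -3.0]
gripper_force: 40.8
tcp_pos: [0.4475, -0.296, 0.1422]
contact_force: [0.5, -0.6, -3.7]
gripper_force: 40.8
```

About 3.9 N, so this one is probably the heavier. I set it back down and lift the other.

In the tool's units: 0.049 m / 0.3 = 0.1633, 0.046 m / 0.3 = 0.1533.

```bash
echo '[{"trans": [0, 0, 0.0667]}, {"trans": [0, 0, 0.1267]}, {"trans": [0, 0, 0.1533]}, {"trans": [0, 0, 0.1633]}, {"trans": [0, 0, 0.1633]}]' | python3 drive.py
echo '[{"trans": [0, 0, 0.0033]}, {"trans": [0, 0, 0.0033]}]' | python3 drive.py
echo '[{}, {}, {}, {}]' | python3 drive.py .065
echo '[{"trans": [0, 0, -0.0667]}, {"trans": [0, 0, -0.2]}, {"trans": [0, 0, -0.2667]}, {"trans": [0, 0, -0.2667]}]' | python3 drive.py 
python3 -c "
from h import *
go(.624,-.208,.117,-62)"
```

```text
clock: 11.35
tcp_pos: [0.4476, -0.296, 0.0937]
orientation: [-3.048, -0.76, 0.0]
contact_force: [0.9, -0.3, -3.9]
grip_width: 0.0357
gripper_force: 40.9
clock: 11.55
tcp_pos: [0.4479, -0.2962, 0.0934]
orientation: [3.048, 0.76, 0.001]
contact_force: [-3.6, 1.7, 6.8]
grip_width: 0.0355
gripper_force: 41.8
clock: 11.95
tcp_pos: [0.4477, -0.2961, 0.0923]
orientation: [3.048, 0.76, 0.001]
contact_force: [-0.7, -0.3, -0.1]
grip_width: 0.065
gripper_force: 0.0
clock: 12.35
tcp_pos: [0.4492, -0.297, 0.1752]
orientation: [3.044, 0.759, 0.007]
contact_force: [-0.2, 0.6, 0.4]
grip_width: 0.0652
gripper_force: 0.0
now [ 0.4492 -0.297   0.1752] d [0.1961 0.0035 0.0049] rv [ 0.0051 -0.0033 -0.0002]
```

In the tool's units: 0.196 m / 0.3 = 0.6533, 0.175 m / 0.3 = 0.5833.

```bash
echo '[{"trans": [0.15, 0, 0]}, {"trans": [0.3, 0, 0]}, {"trans": [0.45, 0.0067, 0]}, {"trans": [0.5833, 0.01, 0]}, {"trans": [0.6533, 0.01, 0]}]' | python3 drive.py
echo '[{}, {}]' | python3 drive.py
python3 -c "
from h import *
go(.624,-.208,.037,-62)"
```

```text
clock: 12.85
tcp_pos: [0.6248, -0.2033, 0.171]
orientation: [-3.045, -0.765, -0.002]
contact_force: [1.1, 0.0, -0.0]
grip_width: 0.0649
gripper_force: 0.0
clock: 13.05
tcp_pos: [0.6213, -0.2065, 0.1708]
orientation: [-3.047, -0.761, 0.003]
contact_force: [-0.6, 0.1, -0.7]
grip_width: 0.065
gripper_force: 0.0
now [ 0.6213 -0.2065  0.1708] d [0.0019 0.0027 0.0798] rv [-0.0012  0.0019  0.0007]
```

In the tool's units: 0.079 m / 0.3 = 0.2633, 0.07 m / 0.3 = 0.2333.

```bash
echo '[{"trans": [0.0067, 0.0083, 0.1]}, {"trans": [0.0067, 0.0083, 0.1833]}, {"trans": [0.0067, 0.0083, 0.2333]}, {"trans": [0.0067, 0.0083, 0.2633]}, {"trans": [0.0067, 0.0083, 0.2633]}]' | python3 drive.py
echo '[{}, {}, {}, {}, {}]' | python3 drive.py 0.0 40
echo '[{"trans": [0, 0, -0.0333]}, {"trans": [0, 0, -0.0833]}, {"trans": [0, 0, -0.1333]}, {"trans": [0, 0, -0.1667]}, {"trans": [0, 0, -0.1667]}]' | python3 drive.py 
for i in 1 2 3; do echo '[{}, {}, {}, {}, {}]' | python3 drive.py |grep -E "tcp|force"; done
```

```text
clock: 13.55
tcp_pos: [0.6238, -0.2084, 0.0921]
orientation: [-3.048, -0.759, 0.003]
contact_force: [-1.1, -0.0, -0.1]
grip_width: 0.0651
gripper_force: 0.0
clock: 14.05
tcp_pos: [0.6257, -0.208, 0.0947]
orientation: [3.047, 0.76, 0.003]
contact_force: [-1.6, 0.6, 6.4]
grip_width: 0.0358
gripper_force: 40.5
clock: 14.55
tcp_pos: [0.6261, -0.2083, 0.1458]
orientation: [3.046, 0.759, 0.006]
contact_force: [1.4, -0.3, -2.1]
grip_width: 0.0356
gripper_force: 40.2
tcp_pos: [0.6248, -0.2079, 0.1428]
contact_force: [-0.6, 0.4, -1.3]
gripper_force: 40.2
tcp_pos: [0.6249, -0.2079, 0.1433]
contact_force: [-0.4, -0.3, -1.2]
gripper_force: 40.2
tcp_pos: [0.6249, -0.2079, 0.1432]
contact_force: [-0.1, -0.3, -1.0]
gripper_force: 40.2
```

This one reads about 1.2 N, so it's the lighter. I set it down and go back for the heavier.

In the tool's units: 0.049 m / 0.3 = 0.1633, 0.046 m / 0.3 = 0.1533.

```bash
echo '[{"trans": [0, 0, 0.0667]}, {"trans": [0, 0, 0.1267]}, {"trans": [0, 0, 0.1533]}, {"trans": [0, 0, 0.1633]}, {"trans": [0, 0, 0.1633]}]' | python3 drive.py
echo '[{"trans": [0, 0, 0.0033]}, {"trans": [0, 0, 0.0033]}]' | python3 drive.py
echo '[{}, {}, {}, {}, {}]' | python3 drive.py .065
echo '[{"trans": [0, 0, -0.0667]}, {"trans": [0, 0, -0.2]}, {"trans": [0, 0, -0.2667]}, {"trans": [0, 0, -0.2667]}]' | python3 drive.py 
python3 -c "
from h import *
go(.448,-.296,.117,-62)"
```

```text
clock: 16.55
tcp_pos: [0.625, -0.2079, 0.0949]
orientation: [3.048, 0.76, -0.0]
contact_force: [0.2, -0.2, -1.2]
grip_width: 0.0358
gripper_force: 40.2
clock: 16.75
tcp_pos: [0.6253, -0.2079, 0.0947]
orientation: [3.048, 0.76, 0.001]
contact_force: [-3.2, 0.6, 7.6]
grip_width: 0.0358
gripper_force: 41.0
clock: 17.25
tcp_pos: [0.6249, -0.2079, 0.0931]
orientation: [3.048, 0.76, -0.0]
contact_force: [-1.1, -0.0, -0.5]
grip_width: 0.0651
gripper_force: 0.0
clock: 17.65
tcp_pos: [0.6269, -0.2084, 0.177]
orientation: [3.045, 0.759, 0.009]
contact_force: [-0.1, 0.1, 0.0]
grip_width: 0.0646
gripper_force: 0.0
now [ 0.6269 -0.2084  0.177 ] d [-0.1991 -0.0067  0.005 ] rv [ 0.0045 -0.0049 -0.0002]
```

In the tool's units: -0.198 m / 0.3 = -0.66, -0.175 m / 0.3 = -0.5833.

```bash
echo '[{"trans": [-0.15, 0, 0]}, {"trans": [-0.3, -0.0067, 0]}, {"trans": [-0.45, -0.0133, 0]}, {"trans": [-0.5833, -0.02, 0]}, {"trans": [-0.66, -0.02, 0]}]' | python3 drive.py
echo '[{}, {}]' | python3 drive.py
python3 - <<'E'
from h import *
np.set_printoptions(precision=4,suppress=True)
for n in("top","scene"):
    p,d=r.grab_frame(n); cv2.imwrite(f"pics/{n}2.png",p)
    for c,s,px in blobs(p,(95,60,120),(115,200,255),20):
        if c[0]>180: print(n,c,plane(n,[c],.063)[0])
go(.448,-.296,.037,-62)
E
```

```text
clock: 18.15
tcp_pos: [0.4431, -0.2969, 0.172]
orientation: [-3.048, -0.755, 0.005]
contact_force: [-0.0, 0.1, -0.7]
grip_width: 0.0651
gripper_force: 0.0
clock: 18.35
tcp_pos: [0.447, -0.2956, 0.1727]
orientation: [-3.048, -0.759, 0.0]
contact_force: [0.3, 0.3, 0.4]
grip_width: 0.065
gripper_force: 0.0
top [379.6    191.8533] [ 0.6253 -0.2108  0.063 ]
top [252.8676 273.1471] [0.4399 0.0681 0.063 ]
top [418.8551 271.8841] [ 0.4493 -0.2985  0.063 ]
scene [228.06 119.96] [ 0.4455 -0.2957  0.063 ]
scene [197.5231 177.9077] [ 0.6228 -0.2078  0.063 ]
scene [345.7778 200.2917] [0.4488 0.0794 0.063 ]
now [ 0.4484 -0.2947  0.1729] d [-0.001   0.001   0.0819] rv [-0.0002 -0.0008  0.0017]
```

View pics/scene2.png

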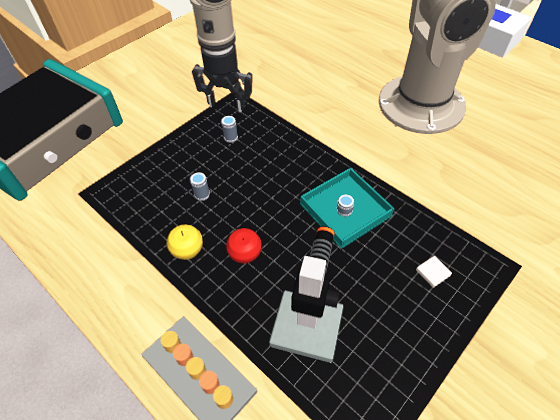

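All three cells are upright: the heavier at (229,128), the lighter at (199,186) and the short one in the tray at (345,205). Next I grasp the heavier one and lift it.

```bash
echo '[{"trans": [0, 0.0033, 0.1]}, {"trans": [0, 0.0033, 0.1833]}, {"trans": [0, 0.0033, 0.2333]}, {"trans": [0, 0.0033, 0.2683]}, {"trans": [0, 0.0033, 0.2683]}]' | python3 drive.py
echo '[{}, {}, {}, {}, {}]' | python3 drive.py 0.0 50
echo '[{"trans": [0, 0, -0.05]}, {"trans": [0, 0, -0.1333]}, {"trans": [0, 0, -0.2333]}, {"trans": [0, 0, -0.3333]}, {"trans": [0, 0, -0.3333]}]' | python3 drive.py 
echo '[{}, {}, {}, {}, {}]' | python3 drive.py
python3 -c "
from h import *
go(.462,.059,.137,-62);go(.542,.1016,.137,-62)"
```

```text
clock: 18.95
tcp_pos: [0.448, -0.2954, 0.0914]
orientation: [-3.046, -0.762, 0.002]
contact_force: [0.2, 0.2, 0.4]
grip_width: 0.0647
gripper_force: 0.0
clock: 19.45
tcp_pos: [0.4484, -0.2965, 0.0938]
orientation: [3.047, 0.76, 0.002]
contact_force: [-0.8, 1.9, 6.2]
grip_width: 0.0354
gripper_force: 50.3
clock: 19.95
tcp_pos: [0.4494, -0.2976, 0.1963]
orientation: [3.044, 0.758, 0.008]
contact_force: [0.1, -0.8, -3.7]
grip_width: 0.0357
gripper_force: 51.7
clock: 20.45
tcp_pos: [0.4475, -0.2963, 0.1919]
orientation: [-3.047, -0.76, 0.002]
contact_force: [0.8, -0.3, -4.7]
grip_width: 0.0357
gripper_force: 51.7
now [ 0.4475 -0.2963  0.1919] d [ 0.1797 -0.3068  0.0012] rv [-0.0012  0.0007  0.0002]
now [ 0.4475 -0.2963  0.1919] d [ 0.2703 -0.3069  0.0011] rv [-0.0012  0.0007  0.0002]
```

In the tool's units: -0.192 m / 0.3 = -0.64, 0.09 m / 0.3 = 0.3.

```bash
echo '[{"trans": [0.0667, -0.1133, 0]}, {"trans": [0.14, -0.24, 0]}, {"trans": [0.22, -0.3733, 0]}, {"trans": [0.3, -0.5067, 0]}, {"trans": [0.38, -0.64, 0]}]' | python3 drive.py
echo '[{"trans": [0.08, -0.1333, 0]}, {"trans": [0.1533, -0.2667, 0]}, {"trans": [0.2033, -0.35, 0]}, {"trans": [0.22, -0.3833, 0]}, {"trans": [0.22, -0.3833, -0.0067]}]' | python3 drive.py
echo '[{}, {}, {}, {}]' | python3 drive.py
python3 - <<'E'
from h import *
for n in("top","scene"):
    p,d=r.grab_frame(n); cv2.imwrite(f"pics/{n}3.png",p)
go(.542,.1016,.1396,-62.2)
E
```

```text
clock: 20.95
tcp_pos: [0.4581, -0.0717, 0.1927]
orientation: [3.048, 0.759, 0.001]
contact_force: [0.7, 0.4, -4.6]
grip_width: 0.0356
gripper_force: 51.8
clock: 21.45
tcp_pos: [0.4623, 0.0608, 0.1945]
orientation: [-3.046, -0.765, 0.001]
contact_force: [0.0, -0.7, -4.2]
grip_width: 0.0353
gripper_force: 51.8
clock: 21.85
tcp_pos: [0.4625, 0.0581, 0.1946]
orientation: [3.049, 0.757, -0.0]
contact_force: [0.3, 0.1, -4.3]
grip_width: 0.0358
gripper_force: 51.8
now [0.4625 0.0586 0.1947] d [ 0.0904 -0.0008  0.0011] rv [0.0001 0.0001 0.0026]
```

View pics/scene3.png

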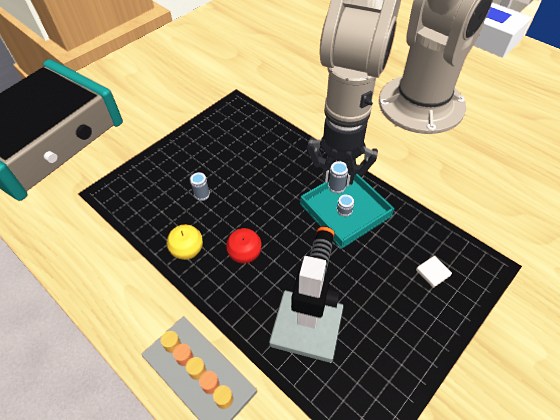

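The cell at (338,176) is held upright, in line with the nose at (325,232). Moving in slowly.

In the tool's units: 0.088 m / 0.3 = 0.2933, 0.08 m / 0.3 = 0.2667.

```bash
echo '[{"trans": [0.0833, 0, 0]}, {"trans": [0.15, 0, 0]}, {"trans": [0.2167, 0, 0]}, {"trans": [0.2667, -0.0033, 0.0033]}, {"trans": [0.2933, -0.0033, 0.0033]}]' | python3 drive.py
echo '[{}, {}, {}, {}, {}]' | python3 drive.py
python3 - <<'E'
from h import *
np.set_printoptions(precision=4,suppress=True)
go(.542,.1016,.1396,-62.2)
for n in("top","scene"):
    p,d=r.grab_frame(n); cv2.imwrite(f"pics/{n}4.png",p)
    for c,s,px in blobs(p,(95,60,120),(115,200,255),15):
        if c[0]>180: print(n,c,s[4],np.median(depthpts(n,px,d),0),plane(n,[c],.163)[0])
p=cv2.imread("pics/scene4.png")[120:270,260:420];cv2.imwrite("pics/c4.png",cv2.resize(p,None,fx=4,fy=4))
E
```

```text
clock: 22.45
tcp_pos: [0.5407, 0.102, 0.1935]
orientation: [-3.048, -0.761, -0.001]
contact_force: [-0.8, 0.5, -4.2]
grip_width: 0.0357
gripper_force: 51.8
clock: 22.95
tcp_pos: [0.5395, 0.101, 0.1938]
orientation: [3.048, 0.76, -0.0]
contact_force: [-0.5, -0.7, -4.4]
grip_width: 0.0355
gripper_force: 51.8
now [0.5395 0.101  0.1938] d [0.0025 0.0007 0.0002] rv [0.0002 0.0001 0.0033]
top [379.5921 191.7895] 76 [ 0.625  -0.2106  0.0657] [ 0.6144 -0.19    0.163 ]
scene [197.5152 177.8485] 66 [ 0.6227 -0.2079  0.0634] [ 0.6676 -0.1314  0.163 ]
scene [331.5636 201.6182] 110 [0.5371 0.1009 0.1636] [0.5368 0.1007 0.163 ]
```

View pics/c4.png

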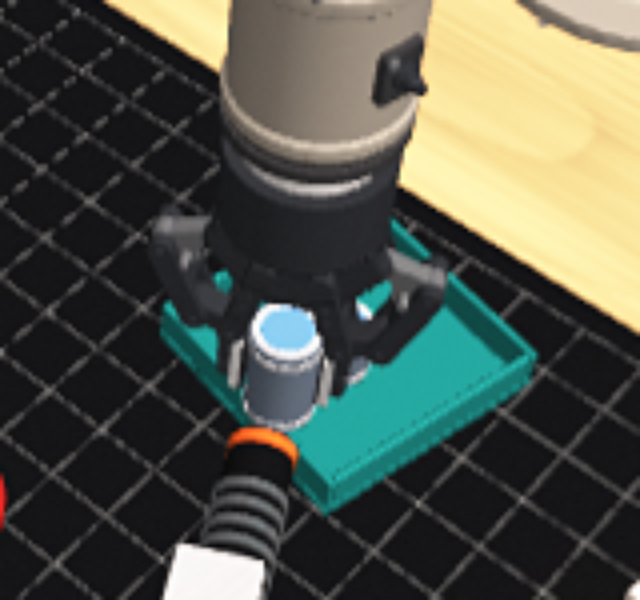

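The crop shows the cell upright, centred on the nose, with a clear gap of about 28 mm. The glass top is at z = 0.163, so the middle is at nose height. Handing in.

```bash
python3 -c "
from bench import r
print(r.hand_in())"
```

```text
the job is handed in; nothing more can be done
None
```

I handed the job in at about 23 s; no verdict came back: the short cell stands upright in the reject tray, the lighter cell (about 1.2 N) is upright on the mat, and the heavier cell (about 4.3 N) is held upright and centred on the probe nose with a measured gap of about 28 mm.

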